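# Seasoning row onto the bamboo rack, reversed

### The job

Move the four seasoning pots from the rubberwood rack with the cork coasters onto the empty bamboo rack, one to a compartment, in reverse order: what stands at the left end now must end up at the right end, and so on along the row. Set each one down upright in the middle of its compartment, do not drop or tip any, and leave the steamer stack, the soap bottle and the plate where they are.

Things in the scene. Friction and masses are not known exactly. Their poses are not given: they have to be found in the camera images.
- old_rack: varnished dark rubberwood board with four cork coasters, fixed, 90 mm deep (its x) by 334 mm long (its y) by 18 mm high; the row runs along its y, roughly the robot's left-right. Places at y = -123, -41, +41, +123 mm. Origin: centre of its underside. It stands either nearer the robot or farther off than the bamboo rack.
- new_rack: pale bamboo board, fixed, empty, 90 mm deep (x), 334 mm long (y), floor 18 mm above the table; five cross ribs (6 mm thick, 10 mm high) at y = -164, -82, 0, 82, 164 mm part it into four compartments centred at y = -123, -41, 41, 123 mm, x = 0; no walls front or back. Its y, like the old rack's, points to the robot's left within 0.2 rad. Origin: centre of underside.
- pick_pot: open straight round bamboo toothpick pot, empty, 42 mm across, 60 mm high, about 60 g. Origin: centre of its underside, z up.
- shaker: steel salt shaker, 48 mm across (straight sides to 52 mm), rounded top, 72 mm high, about 120 g. Origin: centre of its underside, z up.
- jar: squat white ceramic mustard jar with a small ball knob on a lid that does not come off, 58 mm across (straight sides from 6 to 44 mm), 63 mm high over the knob, about 180 g. Origin: centre of its underside, z up.
- cruet: amber glass vinegar cruet, 40 mm across (straight sides to 46 mm), then a narrow neck and black cap 22 mm across, 78 mm high, closed, about 110 g. Origin: centre of its underside, z up.
- coaster_pick_pot: fixed flat cork disc, 68 mm across, 5 mm thick, on the old rack under the toothpick pot at the start; it stays there and so marks where the toothpick pot came from. Origin: centre of its underside. All four coasters look alike.
- coaster_shaker: fixed flat cork disc, 68 mm across, 5 mm thick, on the old rack under the steel shaker at the start; it stays there and so marks where the steel shaker came from. Origin: centre of its underside. All four coasters look alike.
- coaster_jar: fixed flat cork disc, 68 mm across, 5 mm thick, on the old rack under the ceramic jar at the start; it stays there and so marks where the ceramic jar came from. Origin: centre of its underside. All four coasters look alike.
- coaster_cruet: fixed flat cork disc, 68 mm across, 5 mm thick, on the old rack under the glass cruet at the start; it stays there and so marks where the glass cruet came from. Origin: centre of its underside. All four coasters look alike.
- steamer: bystander: three stacked bamboo steamer tiers with a lid, 186 mm across, 146 mm high, to the robot's right. Origin: centre of its underside.
- soap_bottle: bystander: clear empty soap bottle with a white push pump, 64 mm across, 172 mm high, light, to the robot's left. Origin: centre of its underside.
- plate: bystander: white ceramic plate, 170 mm across, 18 mm high, to the left, farther off. Origin: centre of its underside.
Things that resemble listed ones, but are neither listed nor needed, are in the scene too. What is shaped like the shaker but green or turquoise is not meant.

How it is judged:
By the outcome, as a careful person would: the job done as asked, in the order asked, and still so for the second after the job is handed in, with the robot touching nothing.
It also fails if it takes over 99 s, if anything falls off the work surface, if the arm or the gripper's body presses on something with over 40 N, if the wrist force passes 120 N, or if a joint passes its speed limit or range.

### The arm

A 6-joint arm with a two-finger parallel gripper is mounted at the origin on the work surface. World frame = base frame: x ahead of the robot, y to its left, z up, the work surface at z = 0. Lengths are in mm, angles in rad, forces in N, time in s.
With the tool pointing down it reaches from about 300 to 775 mm from the base axis. Payload 14.6 kg.
Tool frame: the origin (TCP) lies between the finger pads; the fingertips stand manip.tip_reach ahead of it and the grasp point (between the pads) lies 5 mm behind it (manip.tip_reach is the distance from the TCP to the fingertips, in mm); z points along the fingers, y is the line along which they close (so a half turn about z gives the same grasp; the last joint's range is limited). The gripper opens to 94 mm and grips with 3 to 60 N. Pads are 16 mm wide; open, the fingers measure 119 mm over their backs; the gripper's body (75 mm by 177 mm) begins 78 mm behind the grasp point.
Start: joints at [-1.377, 0.3, 1.521, -0, 1.321, -0.067], TCP at [141.813, -531.393, 219.446] pointing down, gripper open.
Joint ranges: [-3.03, 3.03], [-0.79, 2.21], [0.23, 2.52], [-1.04, 4.18], [0, 3.07], [-2.55, 2.55]. Speed limits (rad/s): [2.22, 2.22, 2.57, 3.14, 3.14, 3.14].

### API

Orientations are given as [roll, pitch, yaw] about the fixed x, y, z axes, in that order (R = Rz(yaw) Ry(pitch) Rx(roll)).
In Python, from cell import manip gives the robot as it stands. The module is installed in compiled form; this text tells all that it offers.
- The arm moves only by the shell command python3 -m creep 'ROWS' [FORCE]. ROWS is JSON, a list of rows, each a list of 3 entries, a list of its own where there are three numbers: the opening, from -1 (shut) to 1 (fully open), then the shift along the tool's x, y, z in cm, then the turn about the tool's z in units of 5 degrees (1.0 is 5 degrees). In form: [[grip, [tx, ty, tz], roll], ...]. A call has 1 to 12 rows; each row is the pose to reach, as a shift and turn from the pose commanded when the call began, along the tool's axes at that moment; what a row does not reach only later rows make up. A row lasts 1/10 s, in which the tool goes at most 50 mm and 8.59 degrees, less where a joint would pass 70% of its speed; a pose out of reach is approached as far as the arm can. A call with a gripper value outside its range is refused whole. The fingers move at their own pace and stop on an object; FORCE is the grip in N (left out, the last holds). Time passes only in rows, so rows that repeat a pose let the fingers close. It gives the time, the measured TCP pose, the force, the opening and the grip force at its end, in the units of the state.
- manip.read_state(): the state, without advancing time (a new reading comes with each control period).
- manip.camera(name): name is "scene" or "top" or "wrist"; returns the picture (420x560x3 uint8, red, green, blue); there is no depth.
- manip.camera_params(name): a dict with "fovy" (degrees; the focal length in pixels is half the picture's height over the tangent of half this angle, whatever the lens; pixels are square), "cx", "cy" (the principal point, pixels), "origin" and "attitude" of the camera in the world. Camera axes: x right, y down, z forward; pixel columns grow to the right and rows downward; lengths in mm; the calibration is good to about 2 mm. A picture is of the moment at which its call begins: read the wrist's pose just before it. camera_params takes no time and is no camera call; for the wrist camera it gives the pose at the moment of the call.
- manip.sign_off(): hands the job in; it is judged then, once.
The state is a dict: "clock": time; "joints": joint angles; "qd": joint speeds; "effort": joint torques, N m; "eef_pos": TCP position; "eef_rot": TCP orientation; "wrist_force": force on the tool from outside, world axes, zero at the start; "moment": the same for the moment, N m; "finger_gap": finger opening in mm; "finger_force": force on a finger pad.
Only numpy, scipy, OpenCV 4.12 (cv2) and the standard library are available. Lean on these libraries where they do the work, as an engineer would, in place of code of your own. Each camera call takes 0.05 s, during which the arm holds its last target. There are 200 camera calls.

## Working session

There is one attempt and no reset: what is moved stays moved. The work goes in short steps, Python scripts to look and compute and a shell command to move; the robot and the scene stay as the last step left them, time stands still between calls to the robot, and variables do not carry over. Pictures are saved under pics/ and viewed, at most 14 in all, crops included, and the job is handed in when it is done.

```bash
mkdir -p pics; python3 - <<'E'
from cell import manip
import cv2
print(manip.read_state(), manip.tip_reach)
for n in ("scene","top"):
    p=manip.camera_params(n); print(n,p)
    cv2.imwrite(f"pics/{n}0.png",cv2.cvtColor(manip.camera(n),cv2.COLOR_RGB2BGR))
E
```

```text
{'clock': 0.0, 'joints': array([-1.37661070e+00,  3.00472536e-01,  1.52161161e+00, -2.32808944e-05,
        1.32071785e+00, -6.66139368e-02]), 'qd': array([-5.22393671e-04,  1.90719492e-03, -6.84418417e-04,  1.47375607e-03,
        5.71282220e-04, -8.24745605e-05]), 'effort': array([-3.45092318e-03, -5.31810522e+01, -3.52736306e+01,  7.06806011e-02,
        2.43765773e-02, -9.82852157e-05]), 'eef_pos': array([ 141.75226682, -531.14553693,  218.87262643]), 'eef_rot': array([-3.14038449e+00, -5.79998752e-05,  2.60805301e-01]), 'wrist_force': array([0.80200085, 0.37011693, 0.17507972]), 'moment': array([ 0.00282038, -0.02684253, -0.0575495 ]), 'finger_force': 0.0, 'finger_gap': 93.75692757811596} 14.0
scene {'fovy': 53.56254467830923, 'cx': 284.1938233899379, 'cy': 201.84235449952945, 'origin': array([ 990.47433351,  498.14840082, 1018.66488515]), 'attitude': array([-2.52585509, -0.00707888,  2.37543401])}
top {'fovy': 48.53043659249206, 'cx': 285.0329389158176, 'cy': 208.45162676918704, 'origin': array([ 424.14438043,  -18.22571884, 1203.78467652]), 'attitude': array([-3.0560549 ,  0.02958104, -1.58923216])}
```

View pics/scene0.png

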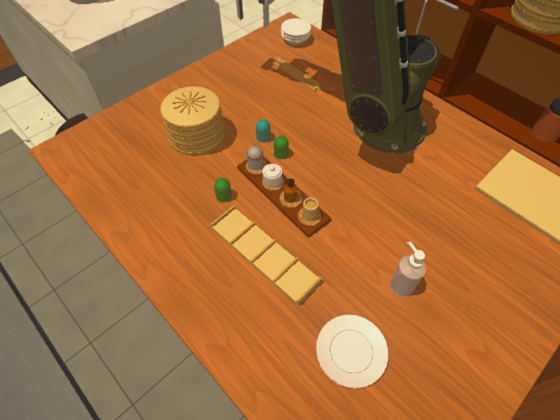

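View pics/top0.png

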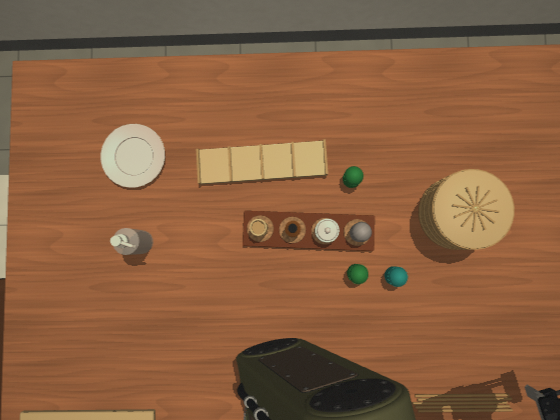

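The top view is oriented x up, y left.

- **Old rack** (nearer the robot), left to right: toothpick pot (258,228), cruet (292,230), jar (327,231), shaker (360,232).
- **Bamboo rack:** spans (198,150)–(326,178).
- **Shaker lookalikes:** green (353,176), green (358,273), turquoise (396,276). The only grey steel one is at (360,232) on the rack.
- **Other bamboo-coloured things:** the board at bottom left (87,415) and the item at (460,400). The white tub behind the robot is far from the jar.

Next I'll measure with rays.

```bash
cat > h.py <<'E'
from cell import manip
import cv2, numpy as np
from scipy.spatial.transform import Rotation as Ro
def cam(n):
    p=manip.camera_params(n); f=210/np.tan(np.radians(p["fovy"])/2)
    return f,p["cx"],p["cy"],np.array(p["origin"]),Ro.from_euler("xyz",p["attitude"]).as_matrix()
def ray(n,uv,z,c=None):
    f,cx,cy,o,R=c or cam(n); uv=np.atleast_2d(uv).astype(float)
    d=np.c_[(uv-[cx,cy])/f,np.ones(len(uv))]@R.T
    return (o+d*((z-o[2])/d[:,2])[:,None])[:,:2]
def proj(n,P,c=None):
    f,cx,cy,o,R=c or cam(n); q=(np.atleast_2d(P)-o)@R
    return q[:,:2]/q[:,2:]*f+[cx,cy]
def go(x,y,z,yaw=None):
    "shift in tool axes (cm) and roll units from the present pose; z of the grasp point"
    s=manip.read_state(); R=Ro.from_euler("xyz",s["eef_rot"]).as_matrix()
    d=R.T@(np.array([x,y,z-5])-s["eef_pos"])/10
    r=0 if yaw is None else -np.degrees(yaw-s["eef_rot"][2])/5
    return np.round(d,2),round(r,2)
def blob(m,roi=None):
    if roi: k=np.zeros_like(m); x0,y0,x1,y1=roi; k[y0:y1,x0:x1]=m[y0:y1,x0:x1]; m=k
    cs,_=cv2.findContours(m,cv2.RETR_EXTERNAL,cv2.CHAIN_APPROX_NONE); return max(cs,key=cv2.contourArea)
E
python3 - <<'E'
from h import *
im=cv2.imread("pics/top0.png"); hsv=cv2.cvtColor(im,cv2.COLOR_BGR2HSV)
for n,p in (("table",(230,120)),("old",(275,245)),("old2",(343,218)),("new",(215,165)),("new2",(310,160)),("jar",(320,228)),("shk",(360,232))): print(n,hsv[p[1],p[0]])
def rect(m,roi,z):
    c=blob(m,roi); P=ray("top",c[:,0],z).astype(np.float32); r=cv2.minAreaRect(P); print(np.round(r[0],1),np.round(r[1],1),round(r[2],2),np.round(cv2.boxPoints(r)).tolist())
new=cv2.inRange(hsv,(14,60,130),(32,200,255)); old=cv2.inRange(hsv,(0,50,0),(14,255,110))
k=np.ones((5,5),np.uint8)
rect(cv2.morphologyEx(new,cv2.MORPH_CLOSE,k),(180,130,340,200),18)
rect(cv2.morphologyEx(old,cv2.MORPH_CLOSE,np.ones((25,25),np.uint8)),(230,200,385,262),18)
sc=cv2.imread("pics/scene0.png")
a=cv2.resize(im[135:290,190:410],None,fx=3.6,fy=3.6,interpolation=cv2.INTER_CUBIC)
b=cv2.resize(sc[130:310,190:350],None,fx=3.3,fy=3.3,interpolation=cv2.INTER_CUBIC)
cv2.imwrite("pics/a.png",a);cv2.imwrite("pics/b.png",b);
E
```

```text
table [ 12 152 154]
old [ 10 165 108]
old2 [ 10 162 113]
new [ 20 109 203]
new2 [ 20 103 204]
jar [ 24  41 205]
shk [ 16  41 151]
[650.7  74.5] [ 92.1 339.9] 2.7 [[597.0, 242.0], [613.0, -97.0], [705.0, -93.0], [689.0, 246.0]]
[469.7 -41.7] [330.4 154.6] 88.77 [[389.0, -205.0], [543.0, -209.0], [551.0, 122.0], [396.0, 125.0]]
```

View pics/a.png

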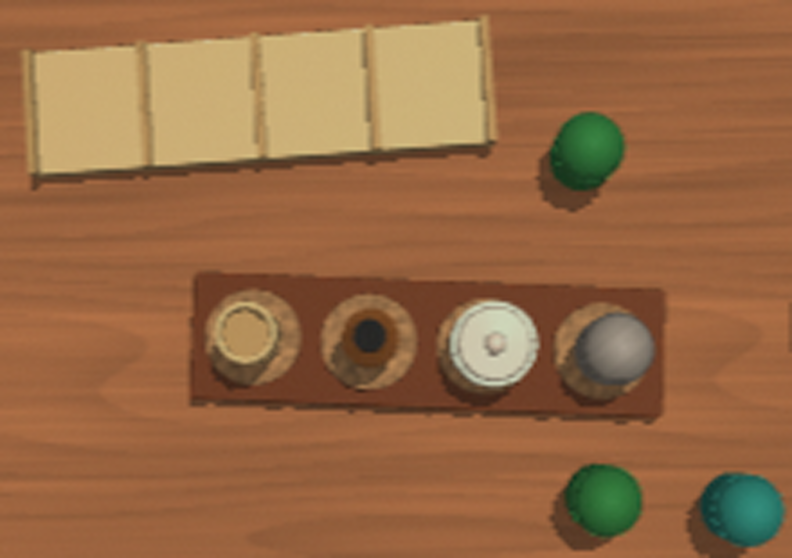

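View pics/b.png

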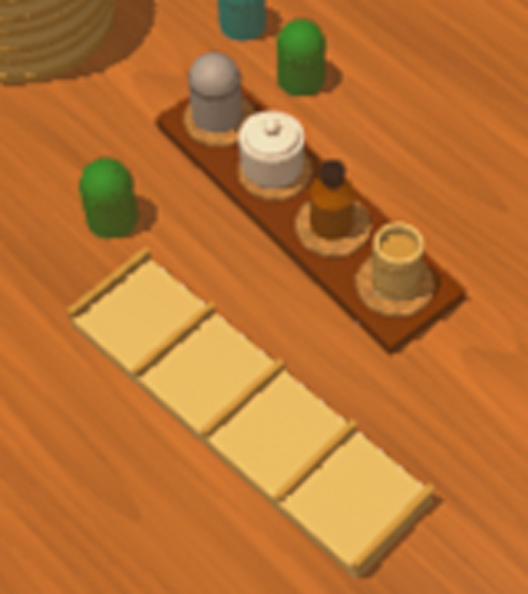

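The crops confirm the choice. The row from left to right is bamboo pick pot (crop 245,333), amber cruet (370,336), white jar (496,342) and grey steel shaker (617,347). The green and turquoise lookalikes stand off the rack. The bamboo rack's left end is at crop (27,112) and its right end at (490,80). Next: positions from marked points, cross-checked against the scene view.

```bash
python3 - <<'E'
from h import *
A=lambda p:np.array(p)/3.6+[190,135]-.36
im=cv2.imread("pics/top0.png"); hsv=cv2.cvtColor(im,cv2.COLOR_BGR2HSV)
old=ray("top",A([(196,272),(665,288),(661,418),(191,404)]),18)
print("old corners",old.round(1).tolist(), "c",old.mean(0).round(1), np.linalg.norm(old[0]-old[1]).round(), np.linalg.norm(old[0]-old[3]).round())
d=old[0]+old[3]-old[1]-old[2]; yo=np.arctan2(-d[0],d[1]); print("old yaw",yo)
# new rack: floor corners from the crop at z=18 front/back, rib tops at 28
rb=ray("top",A([(490,18),(492,144),(29,174),(25,52)]),28)
print("new outer rib",rb.round(1).tolist(), rb.mean(0).round(1))
d=rb[2]+rb[3]-rb[0]-rb[1]; yn=np.arctan2(-d[0],d[1]); cn=rb.mean(0)
print("len",np.hypot(*d)/2,"new yaw",yn)
e=np.array([-np.sin(yn),np.cos(yn)])
for s in (123,41,-41,-123): print("comp",s,(cn+s*e).round(1),np.hypot(*(cn+s*e)).round())
eo=np.array([-np.sin(yo),np.cos(yo)])
k=[((245,333),83),((370,336),101),((496,342),86),((617,347),80)]
B=lambda uv:((uv-[190,130])*3.3).round(0)
for (p,z),s in zip(k,(123,41,-41,-123)):
    q=ray("top",A(p),z)[0]; nom=old.mean(0)+s*eo
    print(s,"pot",q.round(1),"nominal",nom.round(1),"in crop b",B(proj("scene",[*q,z])), "base",B(proj("scene",[*q,23])))
print("new rib corners in crop b", B(proj("scene",np.c_[rb,[28]*4])).tolist())
print("old corners in b",B(proj("scene",np.c_[old,[18]*4])).tolist())
E
```

```text
old corners [[524.2, 120.0], [506.0, -211.5], [414.8, -205.6], [430.7, 124.6]] c [468.9 -43.1] 332.0 94.0
old yaw -0.051543666556754804
new outer rib [[700.2, -92.8], [609.7, -91.9], [595.8, 237.2], [683.9, 239.9]] [647.4  73.1]
len 331.217581034485 new yaw 0.045642061177764155
comp 123 [641.8 195.9] 671.0
comp 41 [645.6 114. ] 656.0
comp -41 [649.3  32.1] 650.0
comp -123 [653.  -49.8] 655.0
123 pot [477.   79.9] nominal [475.2  79.7] in crop b [[399. 242.]] base [[395. 282.]]
41 pot [472.6  -4. ] nominal [471.   -2.2] in crop b [[333. 168.]] base [[331. 222.]]
-41 pot [467.6 -87.5] nominal [466.8 -84.1] in crop b [[270. 122.]] base [[271. 166.]]
-123 pot [ 462.9 -168.2] nominal [ 462.6 -166. ] in crop b [[214.  74.]] base [[217. 115.]]
new rib corners in crop b [[67.0, 307.0], [149.0, 247.0], [434.0, 487.0], [357.0, 563.0]]
old corners in b [[390.0, 346.0], [153.0, 117.0], [229.0, 71.0], [468.0, 285.0]]
```

```bash
python3 - <<'E'
from h import *
print(go(560,10,300,np.pi/2))
im=cv2.imread("pics/top0.png")
print("steamer",ray("top",(475,210),146),"green",ray("top",[(353,176),(358,273)],70))
E
```

```text
(array([ 54.36, -41.51,  -7.56]), np.float64(-15.01))
steamer [[ 502.97282083 -416.45125254]] green [[ 598.23015651 -154.35243171]
 [ 362.60744159 -159.05946642]]
```

```bash
python3 -m creep '[[1,[0,0,-4],0],[1,[54.4,-41.5,-7.6],-15],[1,[54.4,-41.5,-7.6],-15],[1,[54.4,-41.5,-7.6],-15],[1,[54.4,-41.5,-7.6],-15],[1,[54.4,-41.5,-7.6],-15],[1,[54.4,-41.5,-7.6],-15],[1,[54.4,-41.5,-7.6],-15],[1,[54.4,-41.5,-7.6],-15],[1,[54.4,-41.5,-7.6],-15],[1,[54.4,-41.5,-7.6],-15],[1,[54.4,-41.5,-7.6],-15]]' 20; python3 -c "
from h import *
print(go(560,10,300,np.pi/2))"
```

```text
clock: 1.3
eef_pos: [478.7, -94.9, 288.4]
eef_rot: [-3.142, 0.0, 1.57]
wrist_force: [0.7, -0.4, -0.6]
finger_gap: 93.7
finger_force: 0.0
(array([10.5 ,  8.13, -0.66]), np.float64(-0.01))
```

```bash
python3 -m creep '[[1,[4,4,-3],0],[1,[4,4,-3],0],[1,[4,4,-3],0],[1,[4,4,-3],0]]'; python3 - <<'E'
from h import *
c=manip.camera_params("wrist"); print(c, manip.read_state()["eef_pos"])
cv2.imwrite("pics/w1.png",cv2.cvtColor(manip.camera("wrist"),cv2.COLOR_RGB2BGR))
E
```

```text
clock: 1.7
eef_pos: [517.4, -57.3, 317.5]
eef_rot: [-3.14, -0.0, 1.57]
wrist_force: [-0.7, -1.2, -0.6]
finger_gap: 94.0
finger_force: 0.0
{'fovy': 59.235597871784684, 'cx': 277.6494750248313, 'cy': 211.53115889580232, 'origin': array([516.47865498,  26.02464375, 482.77399704]), 'attitude': array([ 2.84727154e+00,  2.22181601e-03, -1.86507050e-03])} [517.37487402 -57.30129829 317.54183143]
```

View pics/w1.png

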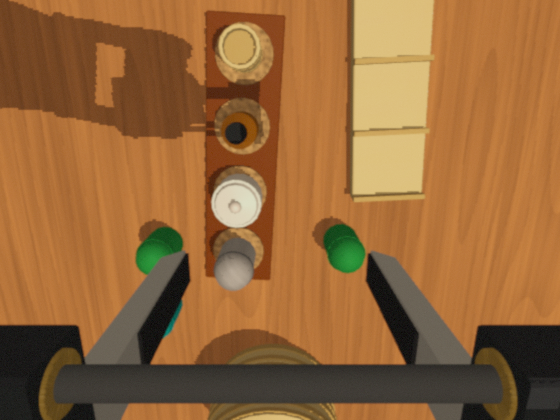

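The wrist view shows the row down its left side: pot rim (240,46), cap (236,131), knob (235,206), shaker dome (234,270). The new rack's ribs are at about (352–423,197), (355–428,131) and (354–433,59). I'll cast these rays to refine both racks.

```bash
python3 - <<'E'
from h import *
im=cv2.imread("pics/w1.png"); hsv=cv2.cvtColor(im,cv2.COLOR_BGR2HSV)
c=cam("wrist")
r=lambda uv,z: ray("wrist",uv,z,c).round(1).tolist()
# new rack front/back edges: rows across floor compartments, bamboo mask
m=cv2.inRange(hsv,(16,60,120),(32,200,255))
for v in (20,40,90,110,150,180):
    u=np.where(m[v,330:460])[0]+330; 
    print(v,u.min(),u.max(),"floor18",r([(u.min()-.5,v),(u.max()+.5,v)],18), "mid",np.mean(r([(u.min()-.5,v),(u.max()+.5,v)],18),0).round(1))
print("ribs",r([(388,197),(391,130.5),(394,58.5)],28))
for n,p,z in (("pick",(240,46),83),("cruet",(236,131),101),("jar",(235,206),86),("shk",(234,270),80)): print(n,r(p,z))
print("old corners",r([(208,11),(285,15),(206,276),(269,279)],18))
E
python3 - <<'E'
import cv2
im=cv2.imread("pics/w1.png")
a=cv2.resize(im[0:300,190:450],None,fx=2,fy=2,interpolation=cv2.INTER_CUBIC);cv2.imwrite("pics/w1c.png",a)
E
```

```text
20 353 432 floor18 [[600.6, 111.9], [691.3, 111.6]] mid [646.  111.8]
40 353 431 floor18 [[601.7, 91.1], [692.7, 90.8]] mid [647.2  90.9]
90 352 428 floor18 [[603.6, 36.4], [695.5, 36.1]] mid [649.6  36.2]
110 352 427 floor18 [[604.9, 13.3], [697.0, 13.1]] mid [651.   13.2]
150 352 424 floor18 [[607.5, -35.0], [698.8, -35.2]] mid [653.2 -35.1]
180 351 422 floor18 [[608.4, -73.2], [700.5, -73.4]] mid [654.4 -73.3]
ribs [[655.2, -93.2], [651.9, -10.4], [648.4, 70.2]]
pick [[478.1, 76.8]]
cruet [[473.2, -4.7]]
jar [[467.5, -88.0]]
shk [[462.7, -169.5]]
old corners [[436.9, 121.6], [523.9, 117.3], [415.2, -208.6], [502.6, -213.3]]
```

View pics/w1c.png

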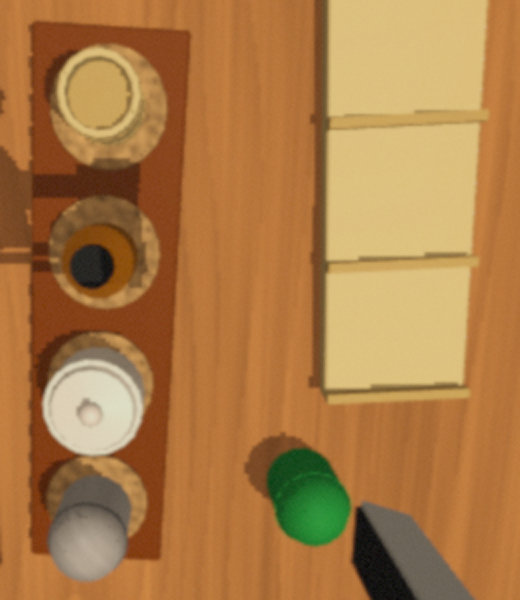

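Both views agree within about 3 mm, and the sizes check (ribs 82 mm apart, rack length 332 mm). I'll use these positions:

| Item | Target (x, y) |
|---|---|
| Pick pot | (477.5, 78.5) |
| Cruet | (473, -4) |
| Jar | (467.5, -87.5) |
| Shaker | (463, -169) |
| Compartments, left to right | (642.5, 195), (646.5, 113), (650, 31), (653.5, -51) |

Shaker first.

```bash
python3 -m creep '[[1,[-11.2,-5.4,16.7],0],[1,[-11.2,-5.4,16.7],0],[1,[-11.2,-5.4,16.7],0],[1,[-11.2,-5.4,16.7],0],[1,[-11.2,-5.4,16.7],0],[1,[-11.2,-5.4,16.7],0],[1,[-11.2,-5.4,16.7],0],[1,[-11.2,-5.4,16.7],0]]'; python3 - <<'E'
from h import *
print(go(463,-169,53,np.pi/2))
c=cam("wrist");cv2.imwrite("pics/w2.png",cv2.cvtColor(manip.camera("wrist"),cv2.COLOR_RGB2BGR)); print(proj("wrist",[[463,-169,95],[467.5,-87.5,86]],c))
E
```

```text
clock: 2.55
eef_pos: [464.6, -168.6, 152.9]
eef_rot: [3.139, 0.001, 1.571]
wrist_force: [0.8, -0.4, -1.1]
finger_gap: 94.1
finger_force: 0.0
(array([-0.03, -0.19, 10.49]), np.float64(-0.0))
[[277.20498883 235.37983562]
 [284.44546133 103.30307538]]
```

View pics/w2.png

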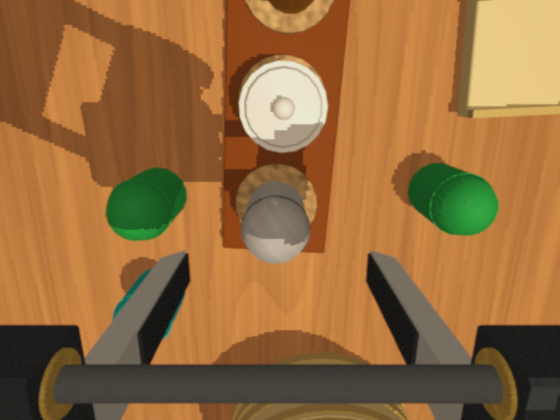

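The shaker dome is at (276,230) with the fingers evenly either side of it. The jar knob is at (284,108), against a predicted 103, so the jar is about 2–3 mm further in −y. Going down.

```bash
python3 -m creep '[[1,[0,-0.1,4],0],[1,[0,-0.1,8],0],[1,[0,-0.1,10.4],0],[1,[0,-0.1,10.4],0],[1,[0,-0.1,10.4],0],[-0.1,[0,-0.1,10.4],0],[-0.1,[0,-0.1,10.4],0],[-0.3,[0,-0.1,10.4],0],[-0.3,[0,-0.1,10.4],0],[-0.3,[0,-0.1,10.4],0],[-0.3,[0,-0.1,10.4],0],[-0.3,[0,-0.1,10.4],0]]' 20; python3 -c "
from h import *
print(go(463,-169,53,np.pi/2))"
```

```text
clock: 3.8
eef_pos: [462.8, -169.0, 47.4]
eef_rot: [3.142, -0.0, 1.57]
wrist_force: [-0.8, 0.2, 1.1]
finger_gap: 48.0
finger_force: 20.0
(array([-0.  ,  0.02, -0.06]), np.float64(-0.01))
```

```bash
python3 -m creep '[[-0.4,[0,0,-2],0],[-0.4,[0,0,-5],0],[-0.4,[0,0,-8],0],[-0.4,[0,2,-10],0],[-0.4,[3,5,-10],0],[-0.4,[7,8,-10],0],[-0.4,[11,11,-10],0],[-0.4,[15,14,-10],0],[-0.4,[19,17,-10],0],[-0.4,[23,18,-10],0],[-0.4,[27,18,-10],0],[-0.4,[31,18,-10],0]]'; python3 -m creep '[[-0.4,[3,0,0],0],[-0.4,[5.4,0,0],0],[-0.4,[5.4,0,0],0],[-0.4,[5.4,0,0],0],[-0.4,[5.4,0,0],0]]'; python3 - <<'E'
from h import *
print(go(642.5,195,50,np.pi/2), manip.read_state()["finger_gap"])
c=cam("wrist");cv2.imwrite("pics/w3.png",cv2.cvtColor(manip.camera("wrist"),cv2.COLOR_RGB2BGR)); 
cn=np.array([648,72]);e=np.array([-np.sin(.046),np.cos(.046)])
for s in (164,82,0): print(s,proj("wrist",[*(cn+s*e),28],c))
E
```

```text
clock: 5.0
eef_pos: [642.9, 142.6, 146.6]
eef_rot: [-3.14, 0.0, 1.57]
wrist_force: [-0.8, -0.2, -0.4]
finger_gap: 47.7
finger_force: 20.0
clock: 5.5
eef_pos: [643.2, 193.8, 147.1]
eef_rot: [-3.141, 0.0, 1.569]
wrist_force: [0.9, 0.4, -0.4]
finger_gap: 47.4
finger_force: 20.0
(array([ 0.12, -0.06, 10.21]), np.float64(-0.02)) 47.40972489159198
164 [[275.99822247 155.6674178 ]]
82 [[280.93589211 254.00504338]]
0 [[285.16561001 338.2432458 ]]
```

View pics/w3.png

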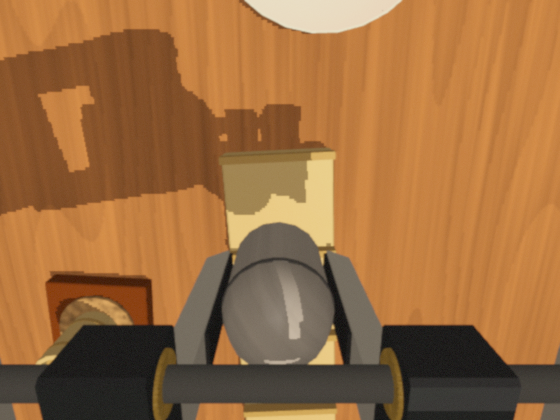

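The +164 rib is at (277,155), predicted (276,156), so the rack estimate holds. The shaker is in the fingers at (278,295), upright. Lowering.

```bash
python3 -m creep '[[-0.4,[0.1,0,3],0],[-0.4,[0.1,-0.1,6],0],[-0.4,[0.1,-0.1,8.5],0],[-0.4,[0.1,-0.1,9.8],0],[-0.4,[0.1,-0.1,10.2],0],[-0.4,[0.1,-0.1,10.3],0],[-0.4,[0.1,-0.1,10.4],0],[-0.4,[0.1,-0.1,10.4],0],[-0.4,[0.1,-0.1,10.4],0]]'
```

```text
clock: 6.45
eef_pos: [642.4, 196.0, 44.2]
eef_rot: [3.14, -0.0, 1.57]
wrist_force: [-0.8, -0.1, -1.1]
finger_gap: 47.8
finger_force: 20.0
```

```bash
python3 -m creep '[[-0.4,[0,0,0.05],0],[-0.4,[0,0,0.1],0],[-0.4,[0,0,0.1],0]]';python3 -m creep '[[-0.4,[0,0,0.05],0],[-0.4,[0,0,0.1],0],[-0.4,[0,0,0.1],0]]'
```

```text
clock: 6.75
eef_pos: [642.2, 195.9, 42.5]
eef_rot: [3.141, -0.0, 1.57]
wrist_force: [-0.3, 1.0, -0.1]
finger_gap: 47.7
finger_force: 20.0
clock: 7.05
eef_pos: [642.2, 196.0, 42.4]
eef_rot: [3.141, -0.0, 1.57]
wrist_force: [-6.0, -0.7, 9.4]
finger_gap: 47.5
finger_force: 20.0
```

Contact comes exactly where expected (9 N at TCP z 42.4). Releasing, rising and going to the jar.

```bash
python3 -m creep '[[0,[0,0,0],0],[0.5,[0,0,0],0],[1,[0,0,0],0],[1,[0,0,0],0],[1,[0,0,-3],0],[1,[0,0,-7],0],[1,[0,0,-11],0],[1,[-4,-2.5,-11],0],[1,[-8,-5,-11],0],[1,[-12,-7.5,-11],0],[1,[-16,-10,-11],0],[1,[-20,-12.5,-11],0]]'; python3 -m creep '[[1,[-4,-2.5,0],0],[1,[-8.5,-5,0],0],[1,[-8.5,-5,0],0],[1,[-8.5,-5,0],0],[1,[-8.5,-5,0],0]]'; python3 - <<'E'
from h import *
c=cam("wrist");im=cv2.cvtColor(manip.camera("wrist"),cv2.COLOR_RGB2BGR);cv2.imwrite("pics/w4.png",im)
print(manip.read_state()["eef_pos"],proj("wrist",[[467.5,-89,86]],c))
hsv=cv2.cvtColor(im,cv2.COLOR_BGR2HSV); m=cv2.inRange(hsv,(0,0,150),(40,70,255))
b=blob(m,(180,80,380,330)); print(cv2.minEnclosingCircle(b),cv2.boundingRect(b))
t=cv2.cvtColor(manip.camera("top"),cv2.COLOR_RGB2BGR); cv2.imwrite("pics/t4.png",t)
cv2.imwrite("pics/w4c.png",np.hstack([cv2.resize(im,(400,300)),cv2.resize(t[120:270,180:380],(400,300))]))
E
```

```text
clock: 8.25
eef_pos: [515.7, -5.3, 151.3]
eef_rot: [3.141, 0.0, 1.57]
wrist_force: [0.7, -1.2, 0.2]
finger_gap: 94.0
finger_force: 0.0
clock: 8.75
eef_pos: [467.3, -88.3, 151.4]
eef_rot: [3.141, -0.0, 1.57]
wrist_force: [-0.0, 0.7, -0.4]
finger_gap: 94.3
finger_force: 0.0
[467.33666219 -88.04991249 151.28895605] [[280.13973632 231.88514631]]
((278.8745422363281, 223.9097442626953), 40.310211181640625) (239, 185, 80, 77)
```

View pics/w4c.png

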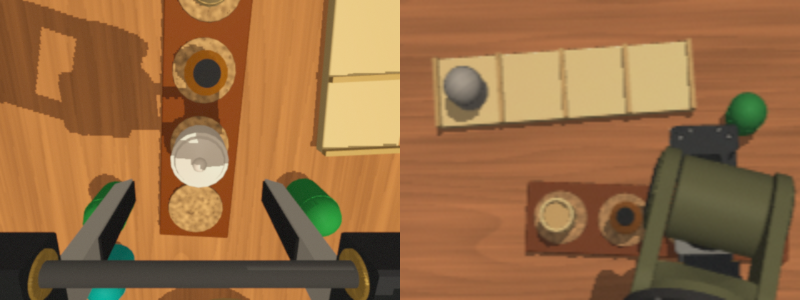

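The shaker stands in the left compartment and its coaster is now bare. The jar knob is at about (279,228) in the full wrist picture, so the jar is at y ≈ -87. Going down on it.

```bash
python3 -m creep '[[1,[0.1,0,4],0],[1,[0.1,0,8],0],[1,[0.1,0,10.8],0],[1,[0.1,0,10.8],0],[1,[0.1,0,10.8],0],[0.1,[0.1,0,10.8],0],[0.1,[0.1,0,10.8],0],[-0.2,[0.1,0,10.8],0],[-0.2,[0.1,0,10.8],0],[-0.2,[0.1,0,10.8],0],[-0.2,[0.1,0,10.8],0]]' 20
```

```text
clock: 9.95
eef_pos: [467.1, -88.0, 43.7]
eef_rot: [3.141, 0.0, 1.57]
wrist_force: [0.1, 0.1, 3.8]
finger_gap: 57.4
finger_force: 20.0
```

```bash
python3 -m creep '[[-0.2,[0,0,-2],0],[-0.2,[0,0,-5],0],[-0.2,[0,0,-8],0],[-0.2,[0,2,-10],0],[-0.2,[2,5,-10],0],[-0.2,[5,8,-10],0],[-0.2,[8,11,-10],0],[-0.2,[11,14,-10],0],[-0.2,[14,16,-10],0],[-0.2,[17,18,-10],0],[-0.2,[20,18,-10],0],[-0.2,[20,18,-10],0]]'; python3 -m creep '[[-0.2,[0,0,0],0],[-0.2,[0,0,0],0]]'; python3 - <<'E'
from h import *
print(go(646.5,113,43.7,np.pi/2))
E
```

```text
clock: 11.15
eef_pos: [646.6, 115.2, 142.1]
eef_rot: [-3.14, -0.0, 1.573]
wrist_force: [-0.2, -0.4, -1.6]
finger_gap: 57.4
finger_force: 20.0
clock: 11.35
eef_pos: [646.9, 111.0, 143.1]
eef_rot: [-3.141, 0.0, 1.569]
wrist_force: [0.4, 0.3, -2.1]
finger_gap: 57.7
finger_force: 20.0
(array([ 0.2 , -0.03, 10.44]), np.float64(-0.02))
```

```bash
python3 -m creep '[[-0.2,[0.1,0,3],0],[-0.2,[0.1,0,6],0],[-0.2,[0.1,0,8.5],0],[-0.2,[0.1,0,9.8],0],[-0.2,[0.1,0,10.2],0],[-0.2,[0.1,0,10.3],0],[-0.2,[0.1,0,10.35],0],[-0.2,[0.1,0,10.35],0]]';python3 -m creep '[[-0.2,[0,0,0.05],0],[-0.2,[0,0,0.1],0],[-0.2,[0,0,0.1],0]]'
```

```text
clock: 12.15
eef_pos: [647.6, 112.9, 41.0]
eef_rot: [3.14, -0.0, 1.57]
wrist_force: [0.2, 0.7, -2.5]
finger_gap: 57.5
finger_force: 20.0
clock: 12.45
eef_pos: [647.0, 112.9, 39.0]
eef_rot: [3.141, -0.0, 1.57]
wrist_force: [0.1, 0.0, -2.0]
finger_gap: 57.3
finger_force: 20.0
```

```bash
python3 -m creep '[[-0.2,[0,0,0.05],0],[-0.2,[0,0,0.05],0],[-0.2,[0,0,0.05],0]]'
```

```text
clock: 12.75
eef_pos: [647.1, 112.9, 38.7]
eef_rot: [3.141, -0.0, 1.57]
wrist_force: [-3.3, -0.4, 4.6]
finger_gap: 57.6
finger_force: 20.0
```

Contact at the expected height. Releasing and going to the cruet.

```bash
python3 -m creep '[[0.3,[0,0,0],0],[1,[0,0,0],0],[1,[0,0,0],0],[1,[0,0,0],0],[1,[0,0,-3],0],[1,[0,0,-7],0],[1,[0,0,-11.5],0],[1,[-2.5,-4,-11.5],0],[1,[-5,-8,-11.5],0],[1,[-7.5,-12,-11.5],0],[1,[-10,-15,-11.5],0],[1,[-11.7,-17.4,-11.5],0]]'; python3 -m creep '[[1,[0,0,0],0],[1,[0,0,0],0],[1,[0,0,0],0]]'; python3 - <<'E'
from h import *
c=cam("wrist");im=cv2.cvtColor(manip.camera("wrist"),cv2.COLOR_RGB2BGR);cv2.imwrite("pics/w5.png",im)
print(proj("wrist",[[473,-4,101]],c))
t=cv2.cvtColor(manip.camera("scene"),cv2.COLOR_RGB2BGR); cv2.imwrite("pics/s5.png",t)
cv2.imwrite("pics/w5c.png",np.hstack([cv2.resize(im,(400,300)),cv2.resize(t[120:320,180:380],(300,300))]))
print(go(473,-4,51,np.pi/2))
E
```

```text
clock: 13.95
eef_pos: [471.2, -5.0, 153.5]
eef_rot: [3.141, 0.0, 1.569]
wrist_force: [0.6, -0.7, 0.9]
finger_gap: 93.7
finger_force: 0.0
clock: 14.25
eef_pos: [473.7, -3.5, 153.4]
eef_rot: [3.141, -0.0, 1.57]
wrist_force: [-0.5, -0.3, 0.2]
finger_gap: 94.0
finger_force: 0.0
[[278.87752692 238.60277689]]
(array([-0.06, -0.05, 10.72]), np.float64(-0.0))
```

View pics/w5c.png

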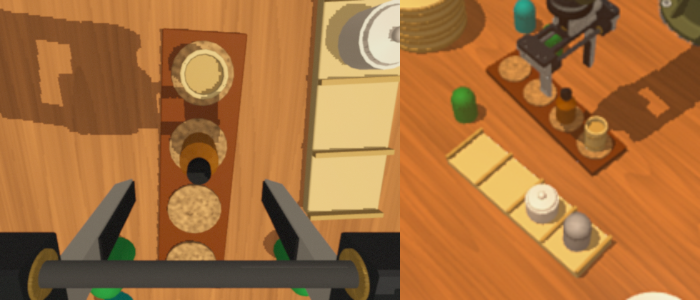

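The jar and shaker stand upright in the two left compartments. The cruet cap is at about (279,239), predicted (279,239). Going down.

```bash
python3 -m creep '[[1,[0,0,4],0],[1,[0,0,8],0],[1,[0,0,10.7],0],[1,[0,0,10.7],0],[1,[0,0,10.7],0],[-0.1,[0,0,10.7],0],[-0.1,[0,0,10.7],0],[-0.4,[0,0,10.7],0],[-0.4,[0,0,10.7],0],[-0.5,[0,0,10.7],0],[-0.5,[0,0,10.7],0],[-0.5,[0,0,10.7],0]]' 20
```

```text
clock: 15.55
eef_pos: [472.9, -3.9, 46.4]
eef_rot: [-3.142, -0.0, 1.57]
wrist_force: [2.1, -0.6, 0.3]
finger_gap: 41.2
finger_force: 0.7
```

```bash
python3 -m creep '[[-0.6,[0,0,0],0],[-0.6,[0,0,0],0],[-0.6,[0,0,0],0]]' 20; python3 -m creep '[[-0.6,[0,0,-2],0],[-0.6,[0,0,-5],0],[-0.6,[0,0,-8],0],[-0.6,[0,1,-10],0],[-0.6,[1,4,-10],0],[-0.6,[2,7,-10],0],[-0.6,[3,10,-10],0],[-0.6,[3.5,13,-10],0],[-0.6,[3.5,16,-10],0],[-0.6,[3.5,17.7,-10],0],[-0.6,[3.5,17.7,-10],0],[-0.6,[3.5,17.7,-10],0]]'; python3 -c "
from h import *
print(go(650,31,46,np.pi/2))"
```

```text
clock: 15.85
eef_pos: [473.0, -3.9, 46.4]
eef_rot: [3.142, 0.0, 1.57]
wrist_force: [1.1, -0.6, 1.0]
finger_gap: 39.5
finger_force: 20.0
clock: 17.05
eef_pos: [649.4, 30.9, 145.6]
eef_rot: [-3.14, -0.0, 1.57]
wrist_force: [-0.1, 0.6, -1.9]
finger_gap: 39.2
finger_force: 20.0
(array([1.000e-02, 7.000e-02, 1.046e+01]), np.float64(-0.01))
```

Held at 39.5 mm (expected 40), on target. Lowering until it touches at about TCP z 41.4.

```bash
python3 -m creep '[[-0.6,[0,0,3],0],[-0.6,[0,0,6],0],[-0.6,[0,0,8.5],0],[-0.6,[0,0,9.8],0],[-0.6,[0,0,10.2],0],[-0.6,[0,0,10.3],0],[-0.6,[0,0,10.35],0],[-0.6,[0,0,10.35],0],[-0.6,[0,0,10.35],0]]';python3 -m creep '[[-0.6,[0,0,0.05],0],[-0.6,[0,0,0.1],0],[-0.6,[0,0,0.1],0]]'
```

```text
clock: 17.95
eef_pos: [650.3, 30.9, 43.6]
eef_rot: [3.14, 0.0, 1.57]
wrist_force: [0.6, 0.7, -1.1]
finger_gap: 39.5
finger_force: 20.0
clock: 18.25
eef_pos: [649.9, 30.9, 41.8]
eef_rot: [-3.142, -0.0, 1.57]
wrist_force: [0.2, 0.3, -0.8]
finger_gap: 39.3
finger_force: 20.0
```

```bash
python3 -m creep '[[-0.6,[0,0,0.05],0],[-0.6,[0,0,0.05],0],[-0.6,[0,0,0.05],0]]'
```

```text
clock: 18.55
eef_pos: [650.0, 30.9, 41.5]
eef_rot: [3.141, 0.0, 1.57]
wrist_force: [-0.6, -0.2, -0.3]
finger_gap: 39.6
finger_force: 20.0
```

```bash
python3 -m creep '[[-0.6,[0,0,0.05],0],[-0.6,[0,0,0.05],0],[-0.6,[0,0,0.05],0]]'
```

```text
clock: 18.85
eef_pos: [650.0, 30.9, 41.4]
eef_rot: [3.141, 0.0, 1.57]
wrist_force: [-2.9, -0.4, 4.9]
finger_gap: 39.5
finger_force: 20.0
```

Touching. Releasing and going to the toothpick pot.

```bash
python3 -m creep '[[0.1,[0,0,0],0],[0.6,[0,0,0],0],[1,[0,0,0],0],[1,[0,0,0],0],[1,[0,0,-3],0],[1,[0,0,-7],0],[1,[0,0,-11],0],[1,[1,-4,-11],0],[1,[2,-8,-11],0],[1,[3,-12,-11],0],[1,[4,-15,-11],0],[1,[4.8,-17.3,-11],0]]'; python3 -m creep '[[1,[0,0,0],0],[1,[0,0,0],0],[1,[0,0,0],0]]'; python3 - <<'E'
from h import *
c=cam("wrist");im=cv2.cvtColor(manip.camera("wrist"),cv2.COLOR_RGB2BGR);cv2.imwrite("pics/w6.png",im)
p=proj("wrist",[[477.5,78.5,83]],c); print(p)
t=cv2.cvtColor(manip.camera("scene"),cv2.COLOR_RGB2BGR); cv2.imwrite("pics/s6.png",t)
cv2.imwrite("pics/w6c.png",np.hstack([cv2.resize(im,(400,300)),cv2.resize(t[120:320,180:380],(300,300))]))
print(go(477.5,78.5,53,np.pi/2))
E
```

```text
clock: 20.05
eef_pos: [475.3, 79.5, 151.0]
eef_rot: [3.141, -0.0, 1.57]
wrist_force: [0.4, -0.1, 1.0]
finger_gap: 94.2
finger_force: 0.0
clock: 20.35
eef_pos: [477.7, 78.9, 150.9]
eef_rot: [3.141, 0.0, 1.57]
wrist_force: [0.0, 0.6, 0.3]
finger_gap: 94.3
finger_force: 0.0
[[279.47417762 230.10081443]]
(array([-3.000e-02, -1.000e-02,  1.027e+01]), np.float64(-0.02))
```

View pics/w6c.png

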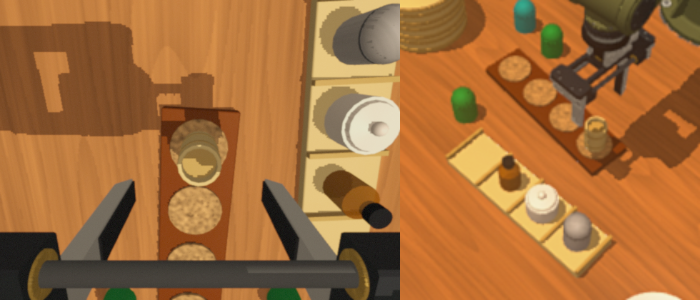

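Three pots stand upright in order. The pick pot's rim is at about (279,230), predicted (279,230). Going down.

```bash
python3 -m creep '[[1,[0,0,4],0],[1,[0,0,8],0],[1,[0,0,10.3],0],[1,[0,0,10.3],0],[-0.1,[0,0,10.3],0],[-0.1,[0,0,10.3],0],[-0.4,[0,0,10.3],0],[-0.4,[0,0,10.3],0],[-0.6,[0,0,10.3],0],[-0.6,[0,0,10.3],0],[-0.6,[0,0,10.3],0],[-0.6,[0,0,10.3],0]]' 15; python3 -m creep '[[-0.6,[0,0,0],0],[-0.6,[0,0,0],0]]'
```

```text
clock: 21.65
eef_pos: [477.1, 79.1, 48.0]
eef_rot: [3.141, -0.0, 1.57]
wrist_force: [-0.1, 0.2, 2.8]
finger_gap: 42.5
finger_force: 15.0
clock: 21.85
eef_pos: [477.1, 79.1, 48.0]
eef_rot: [3.141, -0.0, 1.57]
wrist_force: [-1.2, -0.7, 3.9]
finger_gap: 42.2
finger_force: 15.0
```

```bash
python3 -m creep '[[-0.6,[0,0,-2],0],[-0.6,[0,0,-5],0],[-0.6,[0,0,-8],0],[-0.6,[-1,1,-10],0],[-0.6,[-3,4,-10],0],[-0.6,[-6,7,-10],0],[-0.6,[-9,10,-10],0],[-0.6,[-12,13,-10],0],[-0.6,[-13,16,-10],0],[-0.6,[-13,17.6,-10],0],[-0.6,[-13,17.6,-10],0],[-0.6,[-13,17.6,-10],0]]'; python3 -m creep '[[-0.6,[0,0,0],0],[-0.6,[0,0,0],0]]'; python3 - <<'E'
from h import *
print(go(653.5,-51,48,np.pi/2))
c=cam("wrist");im=cv2.cvtColor(manip.camera("wrist"),cv2.COLOR_RGB2BGR);cv2.imwrite("pics/w7.png",im)
cn=np.array([648,72]);e=np.array([-np.sin(.046),np.cos(.046)])
for s in (82,0,-82,-164): print(s,proj("wrist",[*(cn+s*e),28],c))
E
```

```text
clock: 23.05
eef_pos: [652.3, -50.9, 147.1]
eef_rot: [-3.14, -0.0, 1.57]
wrist_force: [-0.2, 0.0, -0.5]
finger_gap: 42.7
finger_force: 15.0
clock: 23.25
eef_pos: [652.4, -50.8, 148.2]
eef_rot: [3.141, -0.0, 1.57]
wrist_force: [0.5, 0.5, -0.0]
finger_gap: 42.5
finger_force: 15.0
(array([-0.02,  0.11, 10.52]), np.float64(-0.01))
82 [[266.8351723 -97.4208367]]
0 [[273.33030789  41.2833459 ]]
-82 [[278.74397389 156.89265199]]
-164 [[283.32551611 254.73188259]]
```

View pics/w7.png

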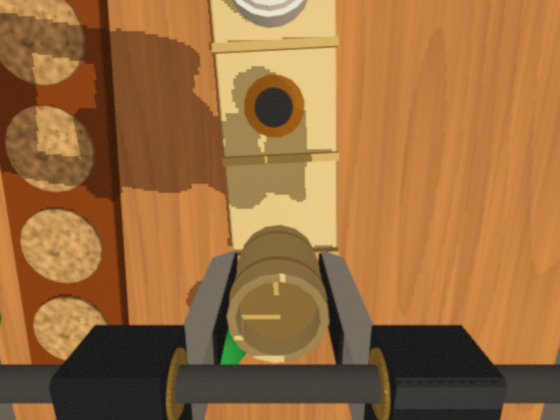

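Ribs are at (275,44) and (281,158), predicted (273,41) and (279,157), so the rack lies only 1–2 mm further in +x/−y. The cruet is centred in its compartment at (274,107). Lowering the pot with that small correction.

```bash
python3 -m creep '[[-0.6,[-0.1,0.2,3],0],[-0.6,[-0.1,0.2,6],0],[-0.6,[-0.1,0.2,8.5],0],[-0.6,[-0.1,0.2,9.8],0],[-0.6,[-0.1,0.2,10.2],0],[-0.6,[-0.1,0.2,10.3],0],[-0.6,[-0.1,0.2,10.4],0],[-0.6,[-0.1,0.2,10.4],0],[-0.6,[-0.1,0.2,10.4],0]]';python3 -m creep '[[-0.6,[0,0,0.05],0],[-0.6,[0,0,0.05],0],[-0.6,[0,0,0.05],0]]'
```

```text
clock: 24.2
eef_pos: [655.2, -52.2, 44.6]
eef_rot: [3.14, 0.0, 1.57]
wrist_force: [-0.7, -0.7, -1.7]
finger_gap: 42.3
finger_force: 15.0
clock: 24.5
eef_pos: [654.9, -52.1, 43.4]
eef_rot: [3.141, -0.0, 1.57]
wrist_force: [-0.2, -0.8, -0.6]
finger_gap: 42.5
finger_force: 15.0
```

```bash
python3 -m creep '[[-0.6,[0,0,0.03],0],[-0.6,[0,0,0.06],0],[-0.6,[0,0,0.06],0]]'
```

```text
clock: 24.8
eef_pos: [654.9, -52.1, 43.0]
eef_rot: [3.141, 0.0, 1.57]
wrist_force: [-2.0, 0.4, 3.2]
finger_gap: 42.2
finger_force: 15.0
```

Touching. Releasing and rising to look at the whole rack.

```bash
python3 -m creep '[[0.1,[0,0,0],0],[0.6,[0,0,0],0],[1,[0,0,0],0],[1,[0,0,0],0],[1,[0,0,-3],0],[1,[0,0,-7],0],[1,[0,0,-11],0],[1,[0,-3,-15],0],[1,[0,-6,-19],0],[1,[0,-6,-23],0],[1,[0,-6,-27],0],[1,[0,-6,-27],0]]'; python3 -m creep '[[1,[1,0,0],0],[1,[1,0,0],0],[1,[1,0,0],0]]'; python3 - <<'E'
from h import *
c=cam("wrist");im=cv2.cvtColor(manip.camera("wrist"),cv2.COLOR_RGB2BGR);cv2.imwrite("pics/w8.png",im)
t=cv2.cvtColor(manip.camera("scene"),cv2.COLOR_RGB2BGR); cv2.imwrite("pics/s8.png",t)
cn=np.array([648.5,71.5]);e=np.array([-np.sin(.046),np.cos(.046)])
for s,z,n in ((123,70,'shk'),(41,81,'jar knob'),(-41,96,'cap'),(-123,78,'pot rim')): print(n,proj("wrist",[*(cn+s*e),z],c).round(),proj("scene",[*(cn+s*e),z]).round())
print("ribs",[proj("wrist",[*(cn+s*e),28],c).round().tolist() for s in (164,82,0,-82,-164)])
cv2.imwrite("pics/w8c.png",np.hstack([im[:,200:],cv2.resize(t[170:320,190:340],(420,420))]))
E
```

```text
clock: 26.0
eef_pos: [595.8, -52.2, 318.9]
eef_rot: [3.132, 0.001, 1.57]
wrist_force: [-0.1, -0.7, -0.3]
finger_gap: 93.7
finger_force: 0.0
clock: 26.3
eef_pos: [594.7, -41.6, 311.3]
eef_rot: [-3.139, -0.0, 1.57]
wrist_force: [0.3, 0.5, -0.1]
finger_gap: 94.1
finger_force: 0.0
shk [[331. -71.]] [[297. 271.]]
jar knob [[333.  23.]] [[274. 249.]]
cap [[336. 111.]] [[251. 227.]]
pot rim [[333. 188.]] [[231. 213.]]
ribs [[[325.0, -101.0]], [[326.0, -9.0]], [[327.0, 72.0]], [[327.0, 145.0]], [[328.0, 210.0]]]
```

View pics/w8c.png

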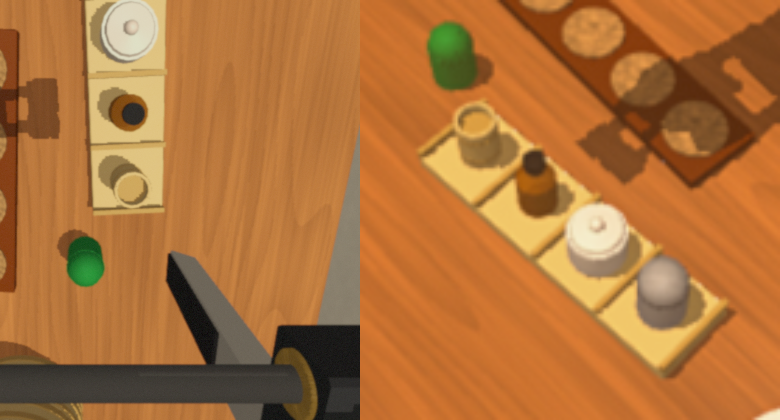

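All four stand upright, one per compartment. In the scene view the order is pick pot, cruet, jar, shaker, running from the robot's right to its left, which is reversed. The tops are within a few pixels of the predicted compartment centres:
- **Wrist view:** rim (330,189), cap (333,113), knob (330,30).
- **Scene view:** knob (275,250), dome (298,270).

The gripper is open and clear, so I'm handing in.

```bash
python3 -c "
from cell import manip
print(manip.sign_off())"
```

```text
the job is handed in; nothing more can be done
None
```

All four pots stand upright on the bamboo rack in reverse order (left to right: shaker, jar, cruet, toothpick pot), each within about 4 mm of its compartment's middle by the pictures. The job was handed in at about 26 s; no verdict came back.

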